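# Set up the marking unit: gauge away, drawer shut, blank held in the guard window

## Robot

A 7-joint arm with a two-finger parallel gripper is mounted at the origin on a cart in front of the work surface, level with it; the furniture and walls round the work are solid. World frame = base frame: x ahead of the robot, y to its left, z up, the work surface at z = 0. Lengths are in m, angles in rad, forces in N, time in s.
With the tool pointing down it reaches from about 0.35 to 0.9 m from the base axis. Payload 8.1 kg.
Tool frame: the origin (TCP) lies on the mounting face of the last link; the fingertips stand 178 mm ahead of it and the grasp point (between the pads) lies 159 mm ahead of it; z points along the fingers, y is the line along which they close (so a half turn about z gives the same grasp; the last joint's range is limited). The gripper opens to 92 mm and grips with 3 to 60 N. Pads are 19 mm wide; open, the fingers measure 130 mm over their backs; the gripper's body (75 mm by 190 mm) begins 47 mm behind the grasp point.
Start: joints at [1.142, 0.434, 0.025, 1.573, -0.012, 1.134, -0.075], TCP at [0.2, -0.592, 0.405] pointing down, gripper open.
Joint ranges: [-2.62, 2.62], [-0.44, 2.09], [-1.27, 1.32], [0.08, 2.57], [-1.32, 4.46], [0.12, 2], [-2.74, 2.74]. Speed limits (rad/s): [2.22, 2.22, 3.01, 3.01, 3.14, 3.14, 3.14].

## Interface

Orientations are given as a unit quaternion [x, y, z, w].
In Python, from rig import ctrl gives the robot as it stands. Calls block until the motion is done:
- ctrl.move_ptp(position, orientation): joint-space move of the TCP to a pose.
- ctrl.line_to(position, rot=None, rate=0.15, contact_N=None): straight line of the TCP; rot=None keeps the orientation; rate is the mean speed in m/s. With contact_N (N) it stops when the force on the tool has changed by that much, and returns True; else False.
- ctrl.movej(angles): joint-space move.
- ctrl.move_gripper(opening, effort=None): finger opening in m; effort is the grip in N (None keeps the last); returns when the fingers have stopped.
- ctrl.pause(seconds).
- ctrl.solve_ik(position, orientation): joint angles nearest the present ones, or None.
- ctrl.get_obs(): the state.
- ctrl.capture(name): name is "scene" or "side" or "wrist"; returns (picture, depth): 480x640x3 uint8, blue, green, red; 480x640 float32, m along the optical axis (not along the pixel's ray), 0 where there is no reading.
- ctrl.camera_model(name): a dict with "fx", "fy", "cx", "cy" (pixels), "eye" and "orientation" of the camera in the world. Camera axes: x right, y up, looking along -z (the intrinsics and any distortion apply to the point x, -y, -z); pixel columns grow to the right and rows downward; lengths in m; the calibration is good to about 2 mm. The wrist camera is an equidistant fisheye: a pixel r from the principal point sees the ray r / f radians off the axis. A picture is of the moment at which its call begins: read the wrist's pose just before it. camera_model takes no time and is no camera call; for the wrist camera it gives the pose at the moment of the call.
A pose or a line that the arm cannot do raises ctrl.Unreachable and nothing moves.
- ctrl.job_done(): hands the job in; it is judged then, once.
The state is a dict: "clock": time; "joint_positions": joint angles; "joint_velocities": joint speeds; "joint_efforts": joint torques, N m; "tool_pos": TCP position; "orientation": TCP orientation; "force": force on the tool from outside, world axes, zero at the start; "moment": the same for the moment, N m; "opening": finger opening in m; "finger_force": force on a finger pad.
Only numpy, scipy, OpenCV 4.12 (cv2) and the standard library are available. Lean on these libraries where they do the work, as an engineer would, in place of code of your own. Each camera call takes 0.05 s, during which the arm holds its last target. There are 200 camera calls.

## Task

Get the bench marking unit ready to mark the flat steel bar: lay the square setting bar in the unit's open drawer and slide the drawer fully shut. Then feed the flat bar, level and end first, through the window in the guard until its end has pushed the spring stop behind the window back at least halfway, and finish while still holding the bar there in the gripper, because the program ends with the bar held and not let go. Leave the loose spanner, file and small tin where they are.

Things in the scene. Friction and masses are not known exactly. Their poses are not given: they have to be found in the camera images.
- flat_bar: flat rusty steel bar, 120 long x 22 wide x 6 thick, 0.12 kg nominal, lying flat on bare bench in front of the unit or to the right of it, roughly pointing away from the robot. Origin: centre of its underside; y along its length (both ends alike), x across its 22 mm width, z up
- square_bar: square rusty steel setting bar, 110 long x 14 x 14, 0.16 kg nominal, lying in the other of these two places, roughly pointing away from the robot. Origin: centre of its underside; y along its length, z up
- unit: fixed grey marking unit: low cabinet 130 deep (x), 160 wide (y), 55 high, with one drawer; on top, 50 behind its front face, a guard box 120 wide, its top 123 above the bench: white upright face plate 8 thick, pale clear cover, and from 104 on a rear block and head up to 202. Origin: on the bench below the middle of the cabinet front; x into the unit (away from robot, yaw within 0.1 rad), z up
- window (a point): centre of the guard window on the outer side of the face plate, 85 above the bench, 50 behind the cabinet's front face. Axes as unit. The window is a plain horizontal slot, 26 wide (y) x 10 high (z), through the 8 mm plate: 2 mm clearance on every side of the flat bar. Behind it is free space up to the stop; nothing supports the bar in there
- drawer (a joint): how far the drawer is open, m: 0 shut, 0.115 fully open; slides along the unit's -x, stays where it is left (friction about 1.5 N, damped 8 N s/m), pushed shut by its front; starts 0.095 to 0.112 open
- drawer_floor (a point): centre of the drawer's inner floor (moves with the drawer), 9 above the bench. Axes as unit. Inside 117 (x) x 136 (y); the walls rise 31 above this floor. When shut this point is 58 behind the cabinet's front face
- drawer_front (a point): centre of the drawer's outer front face (moves with the drawer), 26 above the bench, 10 before the cabinet's front face when shut; the front is 150 wide and goes from 4 to 49 above the bench, with a finger lip 70 wide, 8 high, sticking out 8, at 40 above the bench
- stop (a joint): how far the spring stop has been pushed back, m: 0 at rest, 0.016 at its end; halfway is 0.008. Spring of 250 N/m with 2 N preload: 4 N at halfway, 6 N at the end
- stop_face (a point): centre of the spring stop's flat front face (40 wide, 26 high), facing the window, 24 behind the outer side of the face plate when at rest; moves with the stop along the unit's x
- spanner: loose combination spanner, 164 x 24 x 9, lying across near the bench's front edge at the left; leave alone. Origin: centre of its underside
- file: loose thin steel file, 190 x 14 x 7, lying across at the right, beyond the bars; leave alone. Origin: centre of its underside
- small_tin: loose small tin, diameter 57, 72 high, standing to the right of the unit; leave alone. Origin: centre of its underside

How it is judged:
On the way, in this order (a step that is already met when the one before it is completed fails the run):
1. the square bar lies in the drawer, let go, the drawer not yet shut (x of square_bar in the frame of drawer_floor between -0.06 and 0.06 m and y of square_bar in the frame of drawer_floor between -0.075 and 0.075 m and z of square_bar in the frame of drawer_floor below 0.02 m and contact force between square_bar and the fingers below 0.1 N and value of joint drawer above 0.02 m), for 0.2 s.
2. the drawer is shut (within 6 mm) with the square bar in it (value of joint drawer below 0.006 m and z of square_bar in the frame of drawer_floor below 0.02 m), for 0.2 s.
3. the flat bar is through the window and has pushed the stop back at least halfway (value of joint stop above 0.008 m and contact force between flat_bar and stop above 1 N and x of flat_bar in the frame of window above -0.036 m), for 0.2 s.
At the end, for the whole second after the job is handed in: The flat bar is gripped (over 3 N), at rest, its underside over 70 mm above the bench, level and square to the window within 0.2 rad, its end through the window and pressing the stop (over 1 N) at least 8 mm back; the drawer is shut within 6 mm, the square bar lying on its floor (all of step 2 and all of step 3 and contact force between flat_bar and the fingers above 3 N and x of flat_bar in the frame of window below 0 m and y of flat_bar in the frame of window between -0.012 and 0.012 m and angle between the y axis of flat_bar and the x axis of window, either way round below 0.2 rad and angle between flat_bar's own z axis and vertical below 0.2 rad and height (world z) of flat_bar above 0.07 m and linear speed of flat_bar below 0.02 m/s and x of square_bar in the frame of drawer_floor between -0.06 and 0.06 m and y of square_bar in the frame of drawer_floor between -0.075 and 0.075 m); the arm keeps its last pose, push and grip.
It fails at once if the spanner, the file or the small tin is moved by more than 30 mm (distance of any of spanner, file, small_tin from where it was at the start of the episode above 0.03 m).
It also fails if it takes over 72 s, if anything falls off the work surface, if the arm or the gripper's body presses on something with over 40 N, if the wrist force passes 120 N, or if a joint passes its speed limit or range.

## Working session

There is one attempt and no reset: what is moved stays moved. The work goes in short steps, each a Python script; the robot and the scene stay as the last script left them, time stands still between calls to the robot, and variables do not carry over. Pictures are saved under pics/ and viewed, at most 10 in all, crops included, and the job is handed in when it is done.

```bash
ls; mkdir -p pics; python3 - <<'E'
from rig import ctrl
import cv2,numpy as np
for n in("scene","side"):
    p,d=ctrl.capture(n); cv2.imwrite(f"pics/{n}0.png",p); np.save(f"pics/{n}0.npy",d); print(n,ctrl.camera_model(n),(d>0).mean())
print(ctrl.camera_model("wrist"));print(ctrl.get_obs())
E
```

```text
pics
scene {'fx': 510.4833311911991, 'fy': 510.4833311911991, 'cx': 310.3243850837477, 'cy': 242.3014931318454, 'eye': array([0.05016622, 0.42307247, 0.80775287]), 'orientation': array([-0.14923944,  0.32835345,  0.85562387, -0.37124035])} 0.9958854166666666
side {'fx': 563.4260062784613, 'fy': 563.4260062784613, 'cx': 310.79451645408864, 'cy': 230.71635744394268, 'eye': array([ 0.37618712, -0.87813586,  0.86826424]), 'orientation': array([ 0.41475739, -0.0450859 , -0.09692157,  0.90363144])} 0.9638932291666666
{'fx': 371.64829954431775, 'fy': 371.64829954431775, 'cx': 316.9342811607723, 'cy': 238.71566507427653, 'eye': array([ 0.27130219, -0.56735742,  0.38393284]), 'orientation': array([-0.11611894,  0.08462401, -0.57728091,  0.80380465])}
{'clock': 0.1, 'joint_positions': array([ 1.14238693,  0.43511566,  0.02494959,  1.5740151 , -0.01163044,
        1.13399236, -0.07510441]), 'joint_velocities': array([-0.00089738, -0.00063534, -0.00164225, -0.00112237, -0.00150194,
        0.00104765, -0.0004092 ]), 'joint_efforts': array([ 4.49655970e-03, -6.69118452e+01,  9.88898166e-01, -3.15147114e+01,
       -6.03932189e-02,  3.73749202e-02,  1.01809312e-04]), 'tool_pos': array([ 0.1999654 , -0.59191945,  0.4040429 ]), 'orientation': array([ 9.86765386e-01,  1.62152996e-01, -1.55623439e-04, -6.75134934e-04]), 'force': array([-0.10547617,  0.83476892,  0.39656119]), 'moment': array([ 0.03823524, -0.02896706,  0.01282996]), 'finger_force': 0.0, 'opening': 0.09165292668465663}
```

View pics/scene0.png

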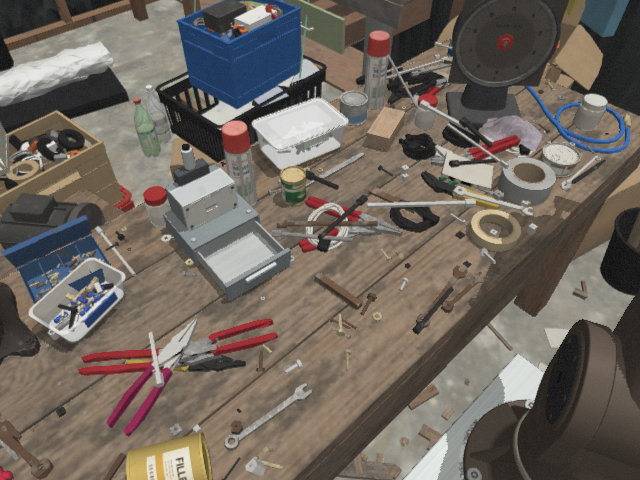

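View pics/side0.png

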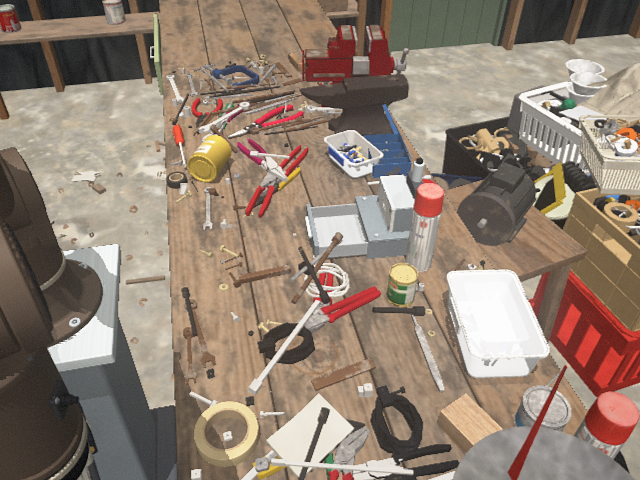

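The first view shows the unit and open drawer at about (230,240) and a rusty bar at (338,290). The second shows rusty bars at (262,274) and (342,375), with the tin at (402,285). I'll zoom in and project.

```bash
cat > h.py <<'E'
import numpy as np,cv2
from scipy.spatial.transform import Rotation as R
def rays(cam,uv):
    uv=np.atleast_2d(uv).astype(float); d=np.c_[(uv[:,0]-cam["cx"])/cam["fx"],-(uv[:,1]-cam["cy"])/cam["fy"],-np.ones(len(uv))]
    return R.from_quat(cam["orientation"]).apply(d)
def on_plane(cam,uv,z):
    r=rays(cam,uv); return cam["eye"]+r*((z-cam["eye"][2])/r[:,2])[:,None]
def cloud(cam,d):
    v,u=np.mgrid[:480,:640]; return (cam["eye"]+rays(cam,np.c_[u.ravel(),v.ravel()])*d.reshape(-1,1)).reshape(480,640,3)
E
python3 - <<'E'
from rig import ctrl
from h import *
a=cv2.imread("pics/scene0.png");b=cv2.imread("pics/side0.png")
A=cv2.resize(a[150:350,150:417],(800,600),interpolation=cv2.INTER_CUBIC)
B=cv2.resize(b[170:400,210:517],(800,600),interpolation=cv2.INTER_CUBIC)
cv2.imwrite("pics/c1.png",A);cv2.imwrite("pics/c2.png",B)
for n,pts in (("scene",[(338,290),(280,252),(240,265),(205,195),(383,197),(292,175)]),("side",[(262,274),(342,375),(320,220),(400,205),(402,285),(430,350),(325,260)])):
    P=cloud(ctrl.camera_model(n),np.load(f"pics/{n}0.npy"))
    for u,v in pts: print(n,u,v,P[v,u].round(3))
E
```

```text
scene 338 290 [ 0.459 -0.016  0.012]
scene 280 252 [0.586 0.02  0.047]
scene 240 265 [0.642 0.083 0.009]
scene 205 195 [0.751 0.07  0.121]
scene 383 197 [ 0.581 -0.285  0.003]
scene 292 175 [ 0.725 -0.135  0.069]
side 262 274 [ 0.457 -0.022  0.012]
side 342 375 [ 0.56  -0.303  0.008]
side 320 220 [0.618 0.126 0.014]
side 400 205 [0.766 0.011 0.123]
side 402 285 [ 0.716 -0.163  0.065]
side 430 350 [ 0.736 -0.284  0.008]
side 325 260 [ 0.602  0.005 -0.001]
```

View pics/c1.png

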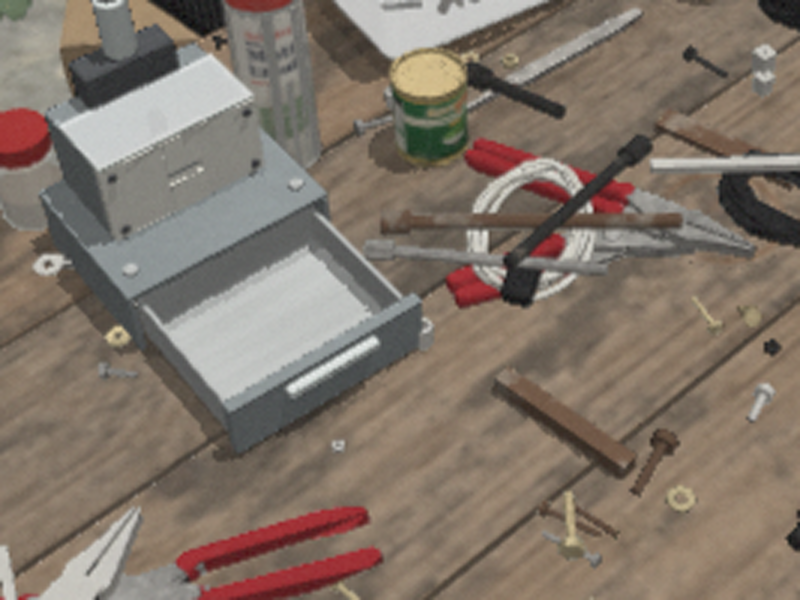

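View pics/c2.png

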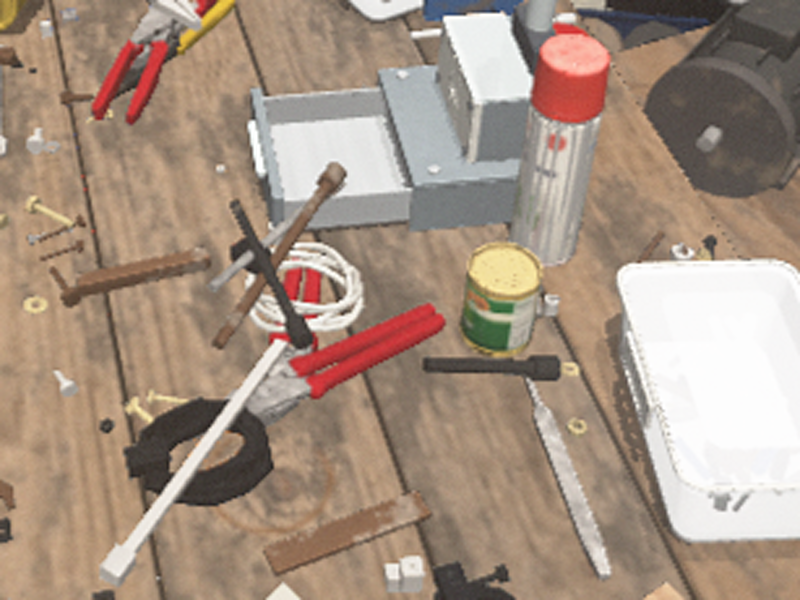

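The first crop shows the drawer, the guard slot at crop (185,177) and the square bar at crop (565,420). The second shows the flat bar from crop (268,560) to (425,500), clear of clutter. Next I'll fit positions.

```bash
python3 - <<'E'
from rig import ctrl
from h import *
def box(P,m):
    c,(w,h),a=cv2.minAreaRect((P[m][:,:2]*1000).astype(np.float32)); return np.round(c,1),round(w,1),round(h,1),round(a,2),int(m.sum())
for n in("scene","side"):
    cam=ctrl.camera_model(n);img=cv2.imread(f"pics/{n}0.png");P=cloud(cam,np.load(f"pics/{n}0.npy"));x,y,z=P[...,0],P[...,1],P[...,2]
    b=(abs(x-.5)<.05)&(abs(y+.09)<.03); print(n,"bench z",np.median(z[b]).round(4),z[b].std().round(4))
    hsv=cv2.cvtColor(img,cv2.COLOR_BGR2HSV)
    for nm,cx,cy,zt,hh in(("sq",.459,-.018,.014,.009),("flat",.565,-.30,.006,.0035)):
        roi=(abs(x-cx)<.085)&(abs(y-cy)<.045)&(z>hh)&(z<zt+.006)
        k,l,st,_=cv2.connectedComponentsWithStats(cv2.morphologyEx(roi.astype(np.uint8),cv2.MORPH_OPEN,np.ones((2,2))))
        m=l==1+np.argmax(st[1:,4]); v,u=np.nonzero(m)
        Q=on_plane(cam,np.c_[u,v],zt); c,wh,a=cv2.minAreaRect((Q[:,:2]*1000).astype(np.float32))
        print(nm,np.round(c,1),np.round(wh,1),round(a,2),m.sum(),"med z",np.median(z[m]).round(4),"hsv",np.median(hsv[m],axis=0))
    # cabinet top
    m=(abs(z-.055)<.003)&(x>.62)&(x<.85)&(y>-.08)&(y<.2); print("top",box(P,m))
    m=(abs(z-.123)<.003)&(x>.68)&(x<.85)&(y>-.08)&(y<.2); print("guardtop",box(P,m),np.median(z[m]))
    m=(z>.062)&(z<.118)&(x>.66)&(x<.78)&(y>-.06)&(y<.17)
    if n=="scene":
        A=np.c_[y[m],np.ones(m.sum())]; w=np.ones(m.sum(),bool)
        for _ in range(8):
            s=np.linalg.lstsq(A[w],x[m][w],rcond=None)[0]; r=x[m]-A@s; w=abs(r)<.004
        print("plate x=a*y+b",s,w.sum(),"y",np.percentile(y[m][w],[.5,99.5]),"z",np.percentile(z[m][w],[1,99]))
    m=(abs(z-.049)<.003)&(x>.53)&(x<.66)&(y>-.03)&(y<.18); print("drawer rim",box(P,m))
    m=(abs(z-.009)<.003)&(x>.55)&(x<.75)&(y>-.0)&(y<.15); print("floor",box(P,m))
E
```

```text
scene bench z -0.0002 0.0307
sq [457.3 -16.1] [110.   16.7] 5.05 368 med z 0.0125 hsv [ 13.  91. 114.]
flat [ 579.  -290.3] [73.7 23.9] 10.73 151 med z 0.0049 hsv [ 13.  84. 116.]
top (array([739. ,  66.1]), 216.6, 170.1, 67.32, 1756)
guardtop (array([781.9,  26.8]), 186.3, 78.6, 84.72, 1191) 0.12231086328265861
plate x=a*y+b [0.08531002 0.74356129] 1097 y [0.0034478  0.12241722] z [0.06278341 0.11755838]
drawer rim (array([588. ,  64.8]), 52.6, 167.0, 12.64, 329)
floor (array([647.8,  72.9]), 150.4, 195.0, 88.13, 2064)
side bench z 0.002 0.0393
sq [464.1 -23.1] [110.1  19.6] 4.23 317 med z 0.0136 hsv [ 12. 104. 141.]
flat [ 565.1 -300.4] [121.2  24.7] 11.49 703 med z 0.0065 hsv [ 13. 102. 146.]
top (array([751.7,  41.3]), 196.0, 205.8, 69.05, 1033)
guardtop (array([780.8,  21.7]), 73.4, 202.1, 2.06, 819) 0.12403991586248142
drawer rim (array([586.5,  68.9]), 42.8, 163.4, 8.48, 186)
floor (array([629.1,  74.1]), 145.1, 162.2, 85.67, 1076)
```

```bash
cat >> h.py <<'E'
def Q(psi): return R.from_euler("ZX",[psi,np.pi]).as_quat()   # tool down, tool x at yaw psi
def wrays(cam,uv):
    uv=np.atleast_2d(uv).astype(float); q=np.c_[uv[:,0]-cam["cx"],-(uv[:,1]-cam["cy"])]; r=np.hypot(*q.T)+1e-9
    th=r/cam["fx"]; d=np.c_[q*(np.sin(th)/r)[:,None],-np.cos(th)]; return R.from_quat(cam["orientation"]).apply(d)
E
python3 - <<'E'
from rig import ctrl
from h import *
for nm,p,psis in(("sq",[.461,-.019,.19],[.088,.088+np.pi]),("place",[.64,.073,.2],[-.085+np.pi/2,-.085-np.pi/2]),("flat",[.536,-.306,.182],[.2,.2+np.pi]),("ins",[.685,.068,.265],[-.085,-.085+np.pi])):
    for s in psis:
        j=ctrl.solve_ik(p,Q(s)); print(nm,round(s,2),None if j is None else np.round(j,2))
ctrl.move_ptp([.461,-.019,.32],Q(.088))
cam=ctrl.camera_model("wrist");o=ctrl.get_obs();p,d=ctrl.capture("wrist");cv2.imwrite("pics/w1.png",p);np.save("pics/w1.npy",d)
import pickle;pickle.dump(cam,open("pics/w1.pkl","wb"))
print(o["clock"],o["tool_pos"],cam,R.from_quat(cam["orientation"]).apply([0,0,-1]))
E
```

```text
sq 0.09 [ 0.1   0.51 -0.23  2.16  0.23  0.5  -1.79]
sq 3.23 [ 0.36  0.56 -0.57  2.14  0.55  0.58  1.05]
place 1.49 [ 0.13  0.74 -0.51  1.68  0.46  0.84 -0.66]
place -1.66 [ 0.43  0.96 -1.08  1.65  0.93  1.12  2.14]
flat 0.2 [ 0.47  0.67 -0.05  1.79  0.05  0.68 -0.98]
flat 3.34 [ 0.84  0.76 -0.62  1.76  0.59  0.81  1.71]
ins -0.09 [-0.02  0.68 -0.26  1.53  0.2   0.96 -1.99]
ins 3.06 [ 0.37  0.88 -0.98  1.49  0.76  1.19  0.74]
2.3667 [ 0.46118799 -0.01978902  0.32004058] {'fx': 371.64829954431775, 'fy': 371.64829954431775, 'cx': 316.9342811607723, 'cy': 238.71566507427653, 'eye': array([ 0.53627789, -0.01301362,  0.29996659]), 'orientation': array([-0.10587332,  0.0969897 , -0.66911095,  0.72916004])} [-0.28312402 -0.02460346 -0.95876768]
```

View pics/w1.png

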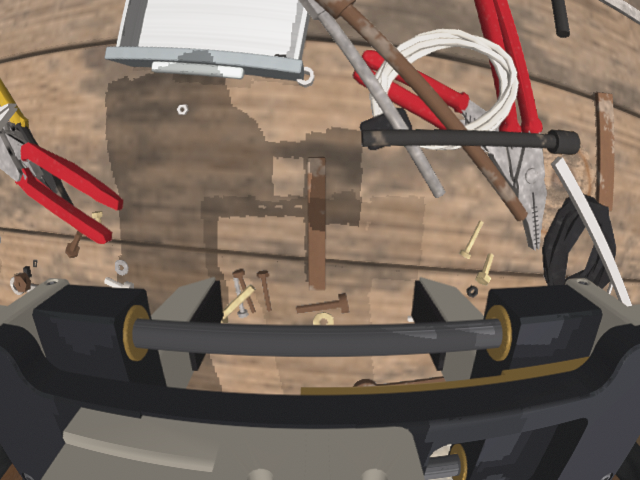

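The wrist view shows the square bar lying between the fingers, from pixel (316,158) to (316,288), with the drawer front at (205,60). Next: grasp, and compute the drawer opening from the depth data.

```bash
cat >> h.py <<'E'
YAW=-.085; AX=np.array([np.cos(YAW),np.sin(YAW)]); AY=np.array([-AX[1],AX[0]]); WIN=np.array([.749,.063])
def U(u,v): return WIN+u*AX+v*AY     # window frame -> world xy
E
python3 - <<'E'
from rig import ctrl
from h import *
import pickle
cam=pickle.load(open("pics/w1.pkl","rb")); r=wrays(cam,[(316,158),(316,288)]); e=cam["eye"]+r*((.014-cam["eye"][2])/r[:,2])[:,None]; print("bar ends",e.round(4))
for n in("scene","side"):
    P=cloud(ctrl.camera_model(n),np.load(f"pics/{n}0.npy")); q=P[...,:2]-WIN; u=q@AX; v=q@AY; z=P[...,2]
    m=(z>.0455)&(z<.0525)&(abs(v)<.074)&(abs(v)>.04)&(u<-.12)&(u>-.2); print(n,"front rim u",np.percentile(u[m],[2,50,98]).round(4),"v",np.percentile(v[(z>.044)&(z<.053)&(u<-.15)&(u>-.2)&(abs(v)<.1)],[1,99]).round(4))
    m=(z>.03)&(z<.115)&(abs(v)<.1)&(u>-.06)&(u<-.045)&(z<.053); print("cab front v",np.percentile(v[m],[1,99]).round(4))
c=e.mean(0)[:2]; d=e[0]-e[1]; psi=np.arctan2(d[1],d[0]); print(c,psi)
o=ctrl.get_obs(); c=(2*c+np.array([.4607,-.019]))/3
ctrl.move_gripper(.05,40)
ctrl.line_to([*c,.24],Q(psi),rate=.15); hit=ctrl.line_to([*c,.181],rate=.06,contact_N=10)
ctrl.move_gripper(0,40); o=ctrl.get_obs(); print(hit,o["tool_pos"],o["opening"],o["finger_force"])
ctrl.line_to([*c,.28],rate=.2); o=ctrl.get_obs(); print(o["opening"],o["finger_force"],o["force"],o["clock"])
E
```

```text
bar ends [[ 0.516  -0.0141  0.014 ]
 [ 0.4087 -0.0233  0.014 ]]
scene front rim u [-0.1696 -0.1647 -0.1586] v [-0.0737  0.0735]
cab front v [-0.0801  0.0793]
side front rim u [-0.1678 -0.163  -0.1578] v [-0.0759  0.0699]
cab front v [-0.0819  0.0795]
[ 0.4623418 -0.0186943] 0.08522009837622507
False [ 0.46181061 -0.01884246  0.1810323 ] 0.013630360255817613 39.999995827674866
0.013335073064869833 39.99923765659332 [-0.59586492  0.01321102 -1.62392149] 6.3833
```

```bash
python3 - <<'E'
from rig import ctrl
from h import *
p=U(-.111,0); psi=YAW+np.pi/2
ctrl.move_ptp([*p,.28],Q(psi)); ctrl.line_to([*p,.205],rate=.12)
hit=ctrl.line_to([*p,.1905],rate=.04,contact_N=6); o=ctrl.get_obs(); print(hit,o["tool_pos"],p,o["force"])
ctrl.move_gripper(.021); print(ctrl.get_obs()["opening"])
ctrl.line_to([*p,.27],rate=.15); ctrl.move_gripper(0,20)
ctrl.move_ptp([*U(-.23,0),.27],Q(YAW+np.pi))
cam=ctrl.camera_model("wrist");im,d=ctrl.capture("wrist");cv2.imwrite("pics/w2.png",im)
import pickle;pickle.dump(cam,open("pics/w2.pkl","wb"));np.save("pics/w2.npy",d)
print(ctrl.get_obs()["clock"])
E
```

```text
True [0.63849822 0.07222391 0.19010563] [0.63840075 0.07242364] [ 0.48278986 -0.72250121  6.64661736]
0.021203010526557816
11.4
```

View pics/w2.png

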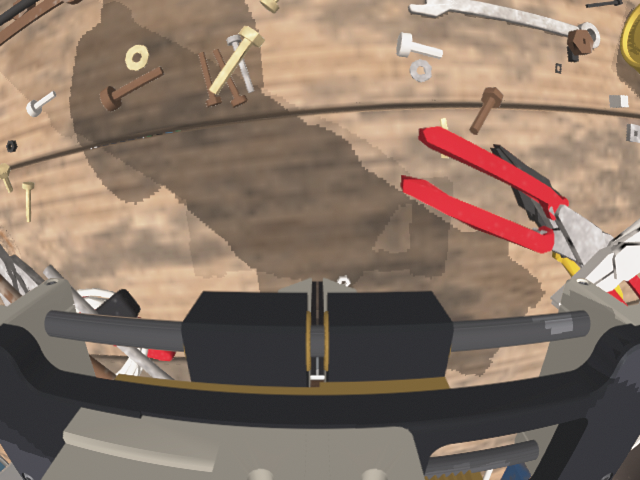

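The wrist view here is blocked by the gripper: only bench and clutter, with the closed fingers at (318,335). I'll check the bar in the drawer with the scene and side cameras, then push the drawer shut.

```bash
python3 - <<'E'
from rig import ctrl
from h import *
for n in("scene","side"):
    im,d=ctrl.capture(n); P=cloud(ctrl.camera_model(n),d); q=P[...,:2]-WIN; u=q@AX; v=q@AY; z=P[...,2]
    hsv=cv2.cvtColor(im,cv2.COLOR_BGR2HSV)
    m=(u>-.155)&(u<-.055)&(abs(v)<.066)&(z>.005)&(z<.035)&(hsv[...,1]>60)
    print(n,m.sum(), np.percentile(u[m],[3,50,97]).round(3) if m.any() else 0,np.percentile(v[m],[3,97]).round(3) if m.any() else 0,np.percentile(z[m],[5,50,95]).round(3) if m.any() else 0)
ctrl.line_to([*U(-.23,0),.208],rate=.15)
h1=ctrl.line_to([*U(-.165,0),.208],rate=.06,contact_N=2); o=ctrl.get_obs(); print(h1,(o["tool_pos"][:2]-WIN)@AX,o["force"])
h2=ctrl.line_to([*U(-.06,0),.208],rate=.06,contact_N=14); o=ctrl.get_obs(); print(h2,(o["tool_pos"][:2]-WIN)@AX,o["force"],o["clock"])
E
```

```text
scene 28 [-0.119 -0.11  -0.106] [-0.023  0.057] [0.017 0.022 0.024]
side 104 [-0.118 -0.112 -0.106] [-0.014  0.049] [0.022 0.024 0.027]
True -0.1790215645356482 [ 0.18118104  0.12377468 -0.32568718]
True -0.07692732858237869 [-0.42559012  0.0688269   0.01093161] 14.4083
```

```bash
python3 - <<'E'
from rig import ctrl
from h import *
h=ctrl.line_to([*U(-.065,0),.208],rate=.04,contact_N=14); o=ctrl.get_obs(); print(h,(o["tool_pos"][:2]-WIN)@AX,o["force"],o["clock"])
ctrl.line_to([*U(-.12,0),.215],rate=.15); ctrl.line_to([*U(-.12,-.03),.27],Q(YAW+np.pi/2),rate=.15)
cam=ctrl.camera_model("wrist");im,d=ctrl.capture("wrist");cv2.imwrite("pics/w3.png",im)
import pickle;pickle.dump(cam,open("pics/w3.pkl","wb"));np.save("pics/w3.npy",d)
for n in("scene","side"):
    im,d=ctrl.capture(n);cv2.imwrite(f"pics/{n}1.png",im);np.save(f"pics/{n}1.npy",d)
    P=cloud(ctrl.camera_model(n),d);q=P[...,:2]-WIN; u=q@AX; v=q@AY; z=P[...,2]
    m=(z>.042)&(z<.0525)&(abs(v)<.074)&(abs(v)>.04)&(u<-.05)&(u>-.2); print(n,m.sum(),"front rim u",np.percentile(u[m],[2,50,98]).round(4))
print(ctrl.get_obs()["clock"])
E
```

```text
True -0.076208009903832 [-0.95062215  0.47360434  0.49471596] 14.6167
scene 109 front rim u [-0.0622 -0.0575 -0.0503]
side 91 front rim u [-0.0607 -0.0551 -0.0504]
16.9333
```

View pics/w3.png

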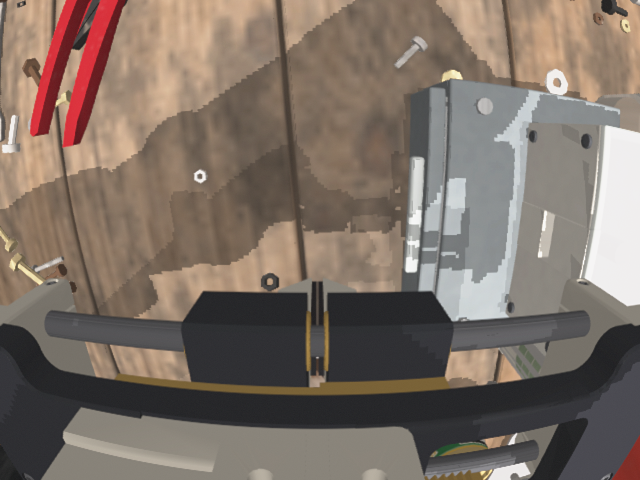

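The drawer is shut: its front is flush at (430,180). The slot is the bright strip from (548,210) to (545,258) on the plate. I'll locate it in the wrist and scene views.

```bash
python3 - <<'E'
from rig import ctrl
from h import *
import pickle
N=np.array([*AX,0])
def proj(cam,r,u0=0):
    t=(u0-(cam["eye"][:2]-WIN)@AX)/(r@N); p=cam["eye"]+r*t[:,None]; return np.c_[(p[:,:2]-WIN)@AY,p[:,2]]
for nm,f,cam,box,fn in(("w","pics/w3.png",pickle.load(open("pics/w3.pkl","rb")),(525,200,570,270),wrays),("s","pics/scene1.png",ctrl.camera_model("scene"),(200,198,226,216),rays)):
    g=cv2.cvtColor(cv2.imread(f),cv2.COLOR_BGR2GRAY); x0,y0,x1,y1=box; c=g[y0:y1,x0:x1]
    t,b=cv2.threshold(c,0,1,cv2.THRESH_BINARY+cv2.THRESH_OTSU); k,l,st,_=cv2.connectedComponentsWithStats(b); 
    print(nm,t,np.percentile(c,[5,50,95]),st[1:].tolist()[:5])
    m=l==1+np.argmax(st[1:,4]); v,u=np.nonzero(m); q=proj(cam,fn(cam,np.c_[u+x0,v+y0])); print("v",np.percentile(q[:,0],[0,2,50,98,100]).round(4),"z",np.percentile(q[:,1],[0,2,98,100]).round(4))
    if nm=="s": print(c)
# plate geometry from wrist depth (z along axis)
cam=pickle.load(open("pics/w3.pkl","rb"));d=np.load("pics/w3.npy");vv,uu=np.mgrid[:480,:640];r=wrays(cam,np.c_[uu.ravel(),vv.ravel()])
ax=R.from_quat(cam["orientation"]).apply([0,0,-1]);P=cam["eye"]+r*(d.ravel()/(r@ax))[:,None]
q=P[:,:2]-WIN;u=q@AX;v=q@AY;z=P[:,2];m=(z>.062)&(z<.118)&(abs(v)<.05)&(abs(u)<.008)
print("plate u=a v+b",np.polyfit(v[m],u[m],1),m.sum(),"top z",np.median(z[(abs(z-.055)<.006)&(abs(v)<.06)&(u<-.01)&(u>-.045)]))
m=(z>.065)&(z<.118)&(abs(v)<.08)&(abs(u)<.006);print("plate v",np.percentile(v[m],[.5,99.5]))
m=(abs(z-.055)<.005)&(abs(v)<.1)&(u<-.01)&(u>-.045);print("cab v",np.percentile(v[m],[.5,99.5]))
E
```

```text
w 167.0 [134. 137. 192.] [[13, 10, 17, 48, 493]]
v [-0.0138 -0.0123  0.0004  0.012   0.0125] z [0.0791 0.0794 0.0894 0.0896]
s 159.0 [130.   143.   156.65] [[0, 0, 1, 2, 2], [3, 0, 1, 1, 1], [4, 4, 1, 1, 1], [15, 7, 3, 3, 5], [7, 10, 6, 4, 11]]
v [-0.0003  0.      0.0061  0.0112  0.0113] z [0.079  0.079  0.0828 0.0828]
[[173 144 142 162 138 142 144 144 146 145 141 136 143 144 141 144 139 143
  142 140 143 141 139 143 143 134]
 [189 135 132 138 129 145 144 142 143 144 146 144 144 145 144 142 143 143
  143 143 141 143 141 141 144 137]
 [124 135 141 141 137 144 145 143 143 142 142 144 143 144 146 146 145 143
  142 142 143 141 142 140 143 140]
 [136 142 143 144 145 145 144 144 141 142 142 144 144 146 142 145 144 144
  142 141 142 142 140 141 145 143]
 [145 143 143 146 162 142 139 145 144 144 141 142 143 145 143 143 142 140
  139 139 140 140 144 143 142 140]
 [145 144 141 143 143 140 143 144 144 143 144 145 144 140 138 135 130 131
  140 139 140 143 143 144 145 139]
 [144 144 143 142 140 134 143 144 146 144 142 142 138 130 111 106 126 129
  141 142 144 142 142 141 142 142]
 [143 143 141 14
[... 621 characters left out ...]
138 140 140 139]
 [144 142 142 143 143 142 157 214 174 135 146 143 144 141 143 141 145 143
  144 141 142 143 138 142 140 142]
 [140 142 142 141 140 141 142 131 135 144 144 145 142 144 141 141 143 145
  144 140 141 140 140 138 142 143]
 [141 142 142 141 142 141 140 125 145 146 144 143 144 142 142 144 145 141
  143 143 141 137 143 144 145 147]
 [142 142 144 145 143 143 141 140 144 142 145 145 145 143 144 144 142 144
  144 143 140 124 145 151 158 153]
 [146 145 143 146 144 141 140 139 144 145 146 146 144 143 144 144 145 144
  143 143 144 149 159 153 147 109]]
plate u=a v+b [-0.00302084  0.00014164] 10300 top z 0.05473407321403759
plate v [-0.05768672  0.05860115]
cab v [-0.06262414  0.0783741 ]
```

```bash
python3 - <<'E'
from rig import ctrl
from h import *
a=.2005; g=np.array([.565,-.2995])-.030*np.array([np.cos(a),np.sin(a)]); psi=a+np.pi
ctrl.line_to([*U(-.15,-.03),.30],rate=.2)
ctrl.move_ptp([*g,.27],Q(psi)); ctrl.move_gripper(.055,60)
ctrl.line_to([*g,.215],rate=.15); hit=ctrl.line_to([*g,.1805],rate=.06,contact_N=10)
ctrl.move_gripper(0,60); o=ctrl.get_obs(); z0=o["tool_pos"][2]; print(hit,o["tool_pos"],g,o["opening"],o["finger_force"])
ctrl.line_to([*g,z0+.12],rate=.2)
t=U(-.14,-.0)
ctrl.move_ptp([*t,z0+.12],Q(YAW+np.pi))
open("z0.txt","w").write(str(z0)); o=ctrl.get_obs(); print(o["opening"],o["finger_force"],o["force"],o["moment"],o["clock"])
for n in("scene","side"):
    im,d=ctrl.capture(n);cv2.imwrite(f"pics/{n}2.png",im);np.save(f"pics/{n}2.npy",d)
    P=cloud(ctrl.camera_model(n),d);q=P[...,:2]-WIN; u=q@AX; v=q@AY; z=P[...,2]
    m=(z>.105)&(z<.14)&(abs(v)<.016)&(u<-.03)&(u>-.12); hsv=cv2.cvtColor(im,cv2.COLOR_BGR2HSV); m&=(hsv[...,0]<25)&(hsv[...,1]>50)
    print(n,m.sum(),"u",np.percentile(u[m],[1,50,99]).round(4),"v",np.percentile(v[m],[2,50,98]).round(4),"z(u) fit",np.polyfit(u[m],z[m],1),"v(u)",np.polyfit(u[m],v[m],1), "z med",np.median(z[m]))
s=cv2.imread("pics/side2.png"); cv2.imwrite("pics/c3.png",cv2.resize(s[130:280,270:470],(800,600),interpolation=cv2.INTER_CUBIC))
E
```

```text
False [ 0.53559882 -0.30542642  0.18058967] [ 0.53560099 -0.30547478] 0.02010195004298655 59.987964034080505
0.02051853638661413 59.983370304107666 [-0.06427719  0.00410095 -0.6511358 ] [ 0.14227305 -0.13330481 -0.01994149] 24.275
scene 1 u [-0.1194 -0.1194 -0.1194] v [-0.0072 -0.0072 -0.0072] z(u) fit [-0.52737277  0.06295953] v(u) [ 0.0301136  -0.00359506] z med 0.12591905043889606
side 161 u [-0.1185 -0.076  -0.0524] v [-0.0139 -0.0081  0.0095] z(u) fit [0.01288036 0.12624027] v(u) [0.17364077 0.0081561 ] z med 0.1255254714702395<stdin>:16: RankWarning: Polyfit may be poorly conditioned
<stdin>:16: RankWarning: Polyfit may be poorly conditioned
```

View pics/c3.png

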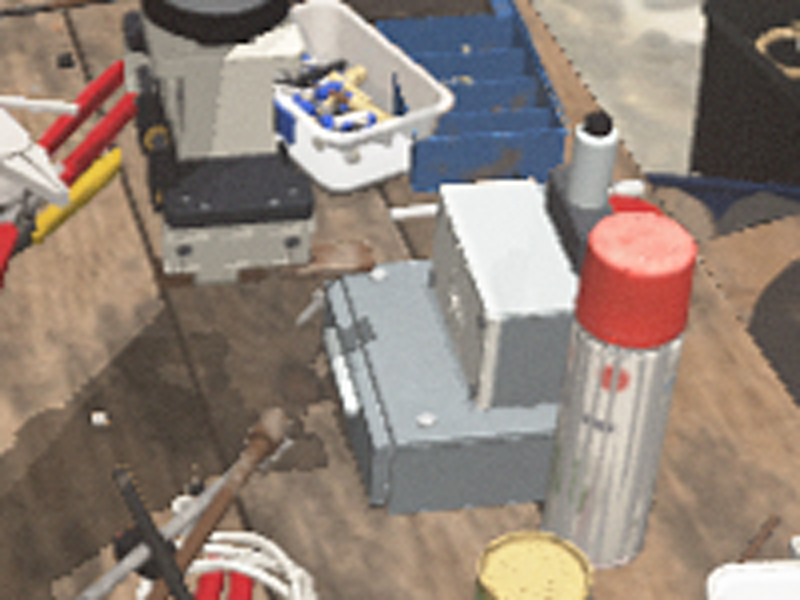

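The bar is held level, its end showing at crop (350,258), in line with the guard. Now I'll insert it with contact monitoring.

```bash
python3 - <<'E'
from rig import ctrl
from h import *
z=float(open("z0.txt").read())+.082
def st(t):
    o=ctrl.get_obs();q=o["tool_pos"][:2]-WIN;print(t,"u %.4f v %.4f dz %.4f"%(q@AX,q@AY,o["tool_pos"][2]-z),o["force"].round(2),(o["force"][:2]@AX).round(2),o["moment"].round(2),o["finger_force"].round(1),round(o["clock"],1)); return q@AX
ctrl.line_to([*U(-.14,0),z],rate=.12); ctrl.line_to([*U(-.103,0),z],rate=.1); ctrl.pause(.2); st("pre")
h=ctrl.line_to([*U(-.058,0),z],rate=.03,contact_N=2.5); st(h)
E
```

```text
Traceback (most recent call last):
AttributeError: 'float' object has no attribute 'round'
```

```bash
cat >> h.py <<'E'
def st(ctrl,t,z):
    o=ctrl.get_obs();q=o["tool_pos"][:2]-WIN;print(t,"u %.4f v %.4f dz %.4f"%(q@AX,q@AY,o["tool_pos"][2]-z),np.round(o["force"],2),o["moment"].round(2),round(o["finger_force"],1),round(o["clock"],1)); return q@AX
E
python3 - <<'E'
from rig import ctrl
from h import *
z=float(open("z0.txt").read())+.082
st(ctrl,"pre",z)
h=ctrl.line_to([*U(-.058,0),z],rate=.03,contact_N=2.5); st(ctrl,h,z)
E
```

```text
pre u -0.1036 v 0.0001 dz 0.0001 [-0.66  0.08 -1.65] [ 0.09 -0.14 -0.01] 60.0 25.6
True u -0.0616 v 0.0000 dz -0.0011 [-1.75  1.54 -0.5 ] [ 0.19  0.35 -0.01] 60.0 26.8
```

The end is through the window and touching the stop. Next, push further.

```bash
python3 - <<'E'
from rig import ctrl
from h import *
z=float(open("z0.txt").read())+.082
h=ctrl.line_to([*U(-.0535,0),z],rate=.02,contact_N=8); ctrl.pause(.5); st(ctrl,h,z)
for n in("scene","side"):
    im,d=ctrl.capture(n);cv2.imwrite(f"pics/{n}3.png",im)
E
```

```text
False u -0.0536 v 0.0000 dz -0.0000 [-4.17  1.08 -0.65] [0.29 0.95 0.04] 60.0 27.9
```

```bash
python3 - <<'E'
from rig import ctrl
from h import *
z=float(open("z0.txt").read())+.082
def f():
    F=[]
    for _ in range(12): F.append(ctrl.get_obs()["force"][:2]@AX); ctrl.pause(.04)
    return round(np.mean(F),2),round(np.std(F),2)
print(f())
for u in(-.052,-.0505,-.049):
    h=ctrl.line_to([*U(u,0),z],rate=.02,contact_N=6); ctrl.pause(.3); st(ctrl,h,z); print(f())
    if -f()[0]>5.6: break
s=cv2.imread("pics/side3.png"); cv2.imwrite("pics/c4.png",cv2.resize(s[150:250,330:463],(800,600),interpolation=cv2.INTER_CUBIC))
E
```

```text
(np.float64(-4.88), np.float64(0.53))
False u -0.0520 v -0.0000 dz 0.0000 [-5.1   0.19  0.05] [0.27 0.89 0.01] 60.0 29.0
(np.float64(-4.69), np.float64(0.51))
False u -0.0506 v -0.0000 dz -0.0000 [-4.8   1.08 -1.79] [ 0.29  1.02 -0.  ] 60.0 30.6
(np.float64(-4.86), np.float64(0.4))
False u -0.0491 v 0.0000 dz -0.0000 [-4.84  1.33 -0.89] [0.33 1.06 0.07] 60.0 32.1
(np.float64(-5.18), np.float64(0.58))
```

View pics/c4.png

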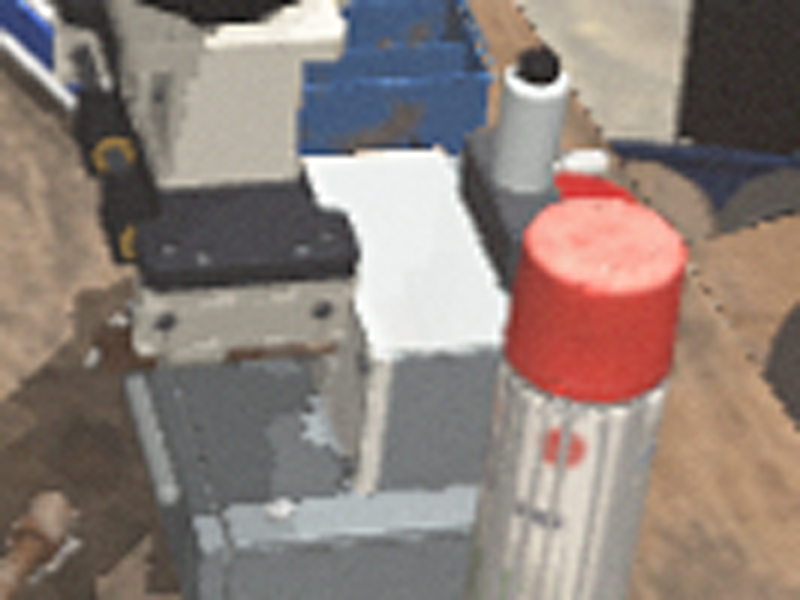

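The side view shows the bar gripped and running into the guard, at crop (280,350). Force rose less than expected, so I'll check with the wrist camera whether the bar slipped in the grip.

```bash
python3 - <<'E'
from rig import ctrl
from h import *
import pickle
cam=ctrl.camera_model("wrist");im,d=ctrl.capture("wrist");cv2.imwrite("pics/w4.png",im);pickle.dump(cam,open("pics/w4.pkl","wb"));np.save("pics/w4.npy",d)
# expected pixel of rear end at tool-30mm .. for reference
def pix(p):
    q=R.from_quat(cam["orientation"]).inv().apply(np.array(p)-cam["eye"]); r=np.hypot(q[0],q[1]); th=np.arctan2(r,-q[2]); return (cam["cx"]+cam["fx"]*th*q[0]/r,cam["cy"]-cam["fx"]*th*q[1]/r)
for b in(.02,.03,.04): print(b,[np.round(pix([*U(-.0491-b,v),.088]),1).tolist() for v in(-.011,.011)])
F=[];M=[]
for _ in range(25):
    o=ctrl.get_obs();F.append(o["force"]);M.append(o["moment"]);ctrl.pause(.03)
print(np.mean(F,0),np.mean(M,0),o["clock"])
cv2.imwrite("pics/c5.png",cv2.resize(im[200:410,180:460],(800,600),interpolation=cv2.INTER_CUBIC))
E
```

```text
0.02 [[292.4, 266.0], [342.0, 266.0]]
0.03 [[292.0, 244.5], [342.4, 244.5]]
0.04 [[291.5, 222.2], [342.8, 222.2]]
[-5.19485232  0.99849191 -1.02131031] [0.30956564 1.06435705 0.00934455] 33.9917
```

View pics/c5.png

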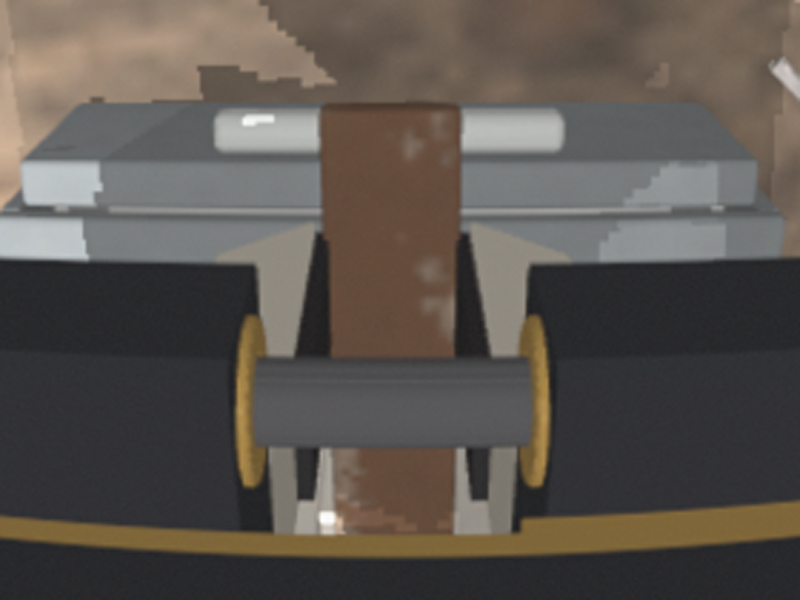

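The wrist picture shows the bar centred in the grip. Its rear edge is at about row 237, 33 mm behind the grasp, which puts its end about 38 mm behind the plate. That is roughly 13.5 mm of stop travel and matches the 5.2 N measured.

```bash
python3 - <<'E'
from rig import ctrl
print(ctrl.job_done())
E
```

```text
the job is handed in; nothing more can be done
None
```

I handed the job in at about 34 s of the 72 s allowed; no verdict came back. The square bar is in the shut drawer, and the gripper is holding the flat bar level through the window, with the stop pushed back an estimated 13.5 mm (about 5.2 N measured).

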